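# Find the index plate's hole with the locating pin

### The arm

A 6-joint arm with a two-finger parallel gripper is mounted at the origin on a cart in front of the work surface, level with it; the furniture and walls round the work are solid. World frame = base frame: x ahead of the robot, y to its left, z up, the work surface at z = 0. Lengths are in m, angles in rad, forces in N, time in s.
With the tool pointing down it reaches from about 0.225 to 0.875 m from the base axis. Payload 3.4 kg.
Tool frame: the origin (TCP) lies on the centre line of the jaws, within the pads' length; the fingertips stand 17 mm ahead of it and the grasp point (between the pads) lies 2 mm behind it (nose_length is the distance from the TCP to the fingertips, in m); z points along the fingers, y is the line along which they close (so a half turn about z gives the same grasp; the last joint's range is limited). The gripper opens to 85 mm and grips with 20 to 120 N. Pads are 22 mm wide; open, the fingers measure 114 mm over their backs; the gripper's body (76 mm by 85 mm) begins 54 mm behind the grasp point. The pads swing forward as they close: fully open they stand 13 mm farther back than shut.
Start: joints at [1.074, 0.276, 1.505, -0, 1.361, -0.121], TCP at [0.211, 0.535, 0.248] pointing down, gripper open.
Joint ranges: [-2.89, 2.89], [-0.75, 2.08], [0.22, 2.7], [-1.18, 4.32], [0.11, 2.71], [-2.7, 2.7]. Speed limits (rad/s): [2.57, 2.57, 3.14, 3.14, 3.14, 3.14].

### API

Orientations are given as a unit quaternion [w, x, y, z].
In Python, from rig import get_state, get_image, sign_off, find_in, place_of, nose_length gives the robot as it stands.
- The arm moves only by the tool apply_moves, never from a script. Its argument "deltas" is one flat list of numbers, 5 for each row, row after row: the finger opening in mm, from 0 to 85.4, then the shift along the tool's x, y, z in mm, then the turn about the tool's z in degrees. A call has 1 to 12 rows; each row is the pose to reach, as a shift and turn from the pose commanded when the call began, along the tool's axes at that moment; what a row does not reach only later rows make up. A row lasts 1/12 s, in which the tool goes at most 41.7 mm and 7.16 degrees, less where a joint would pass 70% of its speed; a pose out of reach is approached as far as the arm can. A call with a gripper value outside its range is refused whole. The fingers move at their own pace and stop on an object; "squeeze" is the grip in N (left out, the last holds). Time passes only in rows, so rows that repeat a pose let the fingers close. It gives the time, the measured TCP pose, the force, the opening and the grip force at its end, in the units of the state.
- get_state(): the state, without advancing time (a new reading comes with each control period).
- get_image(name): name is "scene" or "top" or "wrist"; returns a dict with "frame" (400x640x3 uint8, red, green, blue), "K" (3x3 intrinsics, pixels), "position" and "orientation" of the camera in the world. Camera axes: x right, y down, z forward; pixel columns grow to the right and rows downward; lengths in m; the calibration is good to about 2 mm. A picture is of the moment at which its call begins. There is no depth.
- sign_off(): hands the job in; it is judged then, once.
Trained networks look in a picture, given as the dict that the camera call returned (one of the last four; its "shot" number tells which), for a name from the list of things; names that differ only in an ending like _2 or _b are one class to them, and where a whole thing is asked for, a point or a joint stands for the part that bears it (a point fixed in the world has none). Each returns a list of dicts, best first, with "score" (0 to 1); they miss things now and then, are a little off and sometimes report something else, mostly with a low value. They report only what shows in the picture. A call takes as long as a camera call. They do not tell look-alikes from the thing itself.
- find_in(query, picture): "point" ([column, row] in pixels, amid what is visible of it).
- place_of(query, picture): "point" ([column, row] in pixels: a listed point, or the origin of a listed thing).
The state is a dict: "clock": time; "qpos": joint angles; "qd": joint speeds; "effort": joint torques, N m; "position": TCP position; "ee_rot": TCP orientation; "contact_force": force on the tool from outside, world axes, zero at the start; "moment": the same for the moment, N m; "width": finger opening in m; "gripper_force": force on a finger pad.
Only numpy, scipy, OpenCV 4.12 (cv2) and the standard library are available. Lean on these libraries where they do the work, as an engineer would, in place of code of your own. Each camera call takes 0.05 s, during which the arm holds its last target. There are 200 camera calls.

### The job

Take the locating pin out of its stand, set its tip gently on the flat top of the round index plate beside the hole (if it drops straight in, lift it and set it down elsewhere on the plate), and slide it lightly round the plate until it drops into the one blind hole. Then press it fully home, upright with its collar down on the plate, and let go; never press on the plate with more than 25 N, and do not disturb the pulley, the bearing and the brake cylinder lying about.

Things in the scene. Friction and masses are not known exactly. Their poses are not given: they have to be found in the camera images.
- index_table: Index table fixed to the counter: square grey cast base 120 x 120 mm, 20 mm high, with bolt heads (26 mm high) at the corners, 50 mm from the middle in x and y; on it, centred, a flat round dark steel index plate 104 mm across, its top 45 mm above the counter. Origin: centre of the underside; z up, x and y along the base's sides. The clamped plate does not turn.
- plate_centre (a point): Centre of the plate's flat bare top (z up). The plate has one blind hole, 12 mm across, 20 mm deep, rim chamfered 1 mm. Its centre lies 30 mm from this point in a direction that is unmarked, unmeasured and different every time, anywhere in the full circle; the base's yaw tells nothing of it.
- pin_stand: Dark square steel block 60 x 60 x 32 mm fixed to the counter, with a hole 14 mm across and 24 mm deep in the middle of its top, where the pin stands at first. Origin: centre of the underside; z up.
- locating_pin: Loose steel pin, about 0.11 kg. Origin: middle of its collar's underside; z along its axis to the grip. Below: round shank 10 mm across, 18 mm long, the last 2.5 mm tapering to a flat tip 6.4 mm across. Above: collar 26 mm across, 4 mm thick, then a square grip 22 x 22 mm, sides along x and y, top 40 mm above the origin. At first upright in the stand; fully home its collar lies on the plate.
- pin_tip (a point): Centre of the pin's flat tip, 18 mm below the pin's origin.
- pulley: Grey metal pulley lying flat, 62 mm across, 30 mm high, loose bystander. Origin: centre of the underside.
- bearing: Ball bearing lying flat, 52 mm across, 15 mm high, loose bystander. Origin: centre of the underside.
- brake_cylinder: Rusty brake cylinder lying on its side, 98 mm long, 34 mm thick, loose bystander. Origin: centre of the underside, y along its length.
Mind the look-alikes: they are no part of the job. Leave any brown or yellow look-alike of the locating_pin alone.

How it is judged:
By the outcome, as a careful person would: the job done as asked, in the order asked, and still so for the second after the job is handed in, with the robot touching nothing.
It also fails if it takes over 72 s, if anything falls off the work surface, if the arm or the gripper's body presses on something with over 40 N, if the wrist force passes 120 N, or if a joint passes its speed limit or range.

## Working session

There is one attempt and no reset: what is moved stays moved. The work goes in short steps, Python scripts to look and compute and a tool call to move; the robot and the scene stay as the last step left them, time stands still between calls to the robot, and variables do not carry over. Pictures are saved under pics/ and viewed, at most 10 in all, crops included, and the job is handed in when it is done.

Besides the shell and the picture viewer there is one more tool, called after ">>>" in YAML: its name, and indented under it one key for each argument. apply_moves: Moves the arm, as the interface text tells. Its arguments: {"type":"object","properties":{"deltas":{"type":"array"},"squeeze":{"type":"number"}},"required":["deltas"]}

```bash
mkdir -p pics; cat > h.py <<'E'
import numpy as np, cv2
from scipy.spatial.transform import Rotation as R
from rig import *
def rot(q): return R.from_quat([q[1],q[2],q[3],q[0]]).as_matrix()
def ray(p,px,z):
    K=np.array(p["K"]); d=rot(p["orientation"])@np.linalg.inv(K)@np.array([px[0],px[1],1.]); o=np.array(p["position"])
    return o+d*(z-o[2])/d[2]
def proj(p,X):
    v=np.array(p["K"])@rot(p["orientation"]).T@(np.array(X)-np.array(p["position"])); return v[:2]/v[2]
def save(n,f): cv2.imwrite(f"pics/{n}.png",cv2.cvtColor(f,cv2.COLOR_RGB2BGR))
E
python3 - <<'E'
from h import *
H={"locating_pin":.05,"pin_stand":.0,"plate_centre":.045,"pulley":0,"bearing":0,"brake_cylinder":0,"index_table":0}
s=get_state();print(s["position"],s["ee_rot"],s["contact_force"],s["width"],nose_length)
fr=[]
for n in ("top","scene"):
    p=get_image(n);fr.append(p["frame"]);print(n,np.round(p["position"],3))
    for q,z in H.items():
        for r in place_of(q,p)[:4]: print(q,np.round(r["point"]),round(r["score"],2),np.round(ray(p,r["point"],z),3))
save("a",cv2.resize(np.vstack(fr),None,fx=.75,fy=.75))
E
```

```text
[0.21081087 0.53441933 0.24743011] [-2.66258805e-04  1.86814976e-01  9.82394682e-01 -8.85160133e-04] [-0.1639682  -0.22123977  0.4310422 ] 0.0855232602465882 0.017
top [0.38  0.177 0.885]
locating_pin [364. 165.] 0.7 [0.575 0.07  0.05 ]
locating_pin [364. 165.] 0.6 [0.574 0.071 0.05 ]
locating_pin [406. 170.] 0.6 [ 0.561 -0.013  0.05 ]
locating_pin [319. 152.] 0.54 [0.603 0.161 0.05 ]
pin_stand [365. 166.] 0.6 [0.584 0.063 0.   ]
plate_centre [244. 198.] 0.89 [0.512 0.315 0.045]
plate_centre [281. 110.] 0.51 [0.694 0.239 0.045]
pulley [354. 111.] 0.96 [0.706 0.081 0.   ]
bearing [283. 113.] 0.82 [0.705 0.237 0.   ]
bearing [249. 203.] 0.18 [0.507 0.31  0.   ]
brake_cylinder [300. 295.] 0.92 [0.316 0.204 0.   ]
index_table [250. 201.] 0.89 [0.511 0.308 0.   ]
scene [ 0.023 -0.363  0.691]
locating_pin [415. 263.] 0.86 [ 0.541 -0.041  0.05 ]
locating_pin [355. 203.] 0.76 [0.573 0.135 0.05 ]
locating_pin [382. 224.] 0.59 [0.568 0.061 0.05 ]
pin_stand [382. 237.] 0.69 [0.585 0.069 0.   ]
plate_centre [273. 176.] 0.69 [0.508 0.306 0.045]
pulley [418. 208.] 0.71 [0.702 0.08  0.   ]
bearing [363. 173.] 0.55 [0.7   0.235 0.   ]
brake_cylinder [223. 264.] 0.69 [0.318 0.21  0.   ]
index_table [275. 189.] 0.84 [0.518 0.316 0.   ]
```

View pics/a.png

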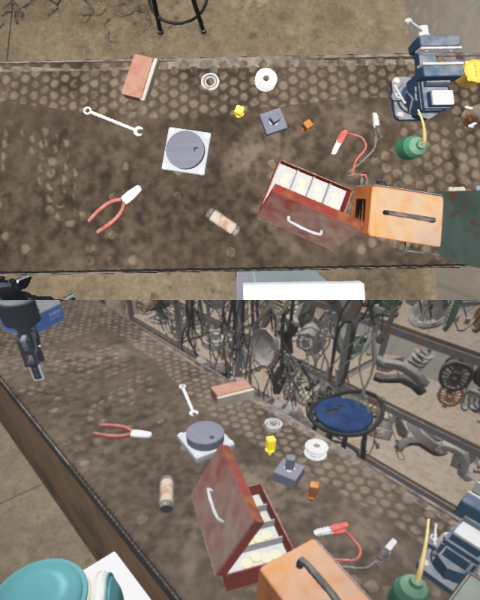

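The top image shows three pin-like things: a steel pin in the dark stand at about (364,163), a yellow look-alike at (319,148), and a brown one at (409,167). By the description I choose the steel one in the stand. The toolbox lid stands between the robot and the stand at about (405,270), so I will come in from above. Next is one close crop to check the choice.

```bash
python3 - <<'E'
from h import *
p=get_image("top");f=p["frame"]
a=cv2.resize(f[130:200,330:400],(420,420),interpolation=cv2.INTER_CUBIC)
b=cv2.resize(f[165:235,210:280],(420,420),interpolation=cv2.INTER_CUBIC)
save("b",cv2.resize(np.hstack([a,b]),(800,400)))
# tool-frame
s=get_state();M=rot(s["ee_rot"]);print(np.round(M,3)); 
print(np.round(1000*M.T@(np.array([.575,.068,.248])-s["position"])))
E
```

```text
[[-0.93   0.367  0.   ]
 [ 0.367  0.93   0.   ]
 [-0.     0.    -1.   ]]
[-510. -301.    0.]
```

View pics/b.png

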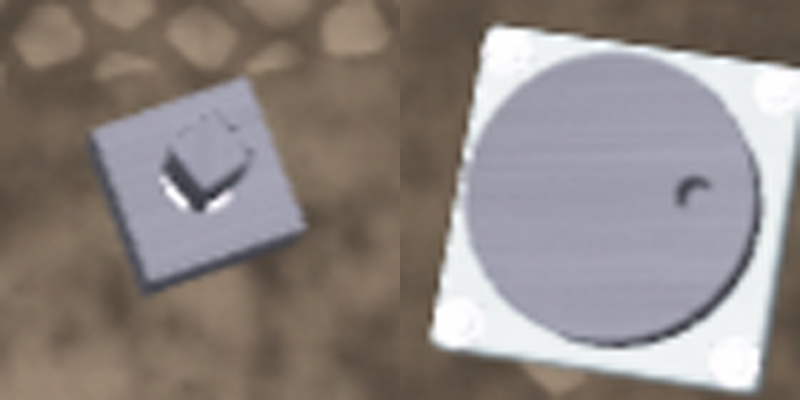

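The crop shows the steel pin in its stand, which confirms the choice. The blind hole also shows on the plate at about (261,198) in the top picture. I am moving over the pin.

>>> apply_moves:
  deltas: [85, -42, -25, 0, 0, 85, -84, -50, 0, 0, 85, -125, -75, 0, 0, 85, -167, -100, 0, 0, 85, -210, -125, 0, 0, 85, -252, -150, 0, 0, 85, -294, -175, 0, 0, 85, -336, -200, 0, 0, 85, -378, -225, 0, 0, 85, -420, -250, 0, 0, 85, -460, -275, 0, 0, 85, -510, -301, 0, 0]

```text
clock: 1.85
position: [0.518, 0.1377, 0.2486]
ee_rot: [0.0, 0.187, 0.982, 0.0]
contact_force: [0.4, 1.0, -0.1]
width: 0.0851
gripper_force: 0.0
```

>>> apply_moves:
  deltas: [85, 0, 0, 0, 0, 85, 0, 0, 0, 0, 85, 0, 0, 0, 0]

```text
clock: 2.1
position: [0.5168, 0.1396, 0.2481]
ee_rot: [-0.001, 0.187, 0.982, 0.0]
contact_force: [-0.2, 0.8, 0.3]
width: 0.0853
gripper_force: 0.0
```

```bash
python3 - <<'E'
from h import *
s=get_state();M=rot(s["ee_rot"]);print(s["clock"],s["position"],np.round(M,3),s["contact_force"])
p=get_image("wrist");f=p["frame"];print(np.round(p["position"],3),np.round(rot(p["orientation"]),2).tolist())
for q,z in {"locating_pin":.036,"pin_stand":0}.items():
  for r in place_of(q,p)[:3]: print(q,np.round(r["point"]),round(r["score"],2),np.round(ray(p,r["point"],z),4))
save("c",f)
t=get_image("top")
ctr=ray(t,(210+(612-400)*.175,165+200*.175),.045);h=ray(t,(210+(691-400)*.175,165+191*.175),.045);print(ctr,h,h-ctr)
E
```

```text
2.1 [0.51682886 0.13961166 0.24807134] [[-0.93   0.368 -0.001]
 [ 0.368  0.93   0.001]
 [ 0.001  0.    -1.   ]] [-0.23297963  0.8080357   0.2903273 ]
[0.443 0.167 0.375] [[0.37, 0.89, 0.28], [0.93, -0.35, -0.11], [0.0, 0.3, -0.95]]
locating_pin [366. 231.] 0.94 [0.6026 0.1657 0.036 ]
locating_pin [290. 245.] 0.81 [0.5851 0.0689 0.036 ]
locating_pin [224. 251.] 0.53 [ 0.5617 -0.0125  0.036 ]
pin_stand [291. 235.] 0.59 [0.5867 0.0659 0.    ]
[0.50704911 0.30745499 0.045     ] [0.50976268 0.27968034 0.045     ] [ 0.00271356 -0.02777465  0.        ]
```

View pics/c.png

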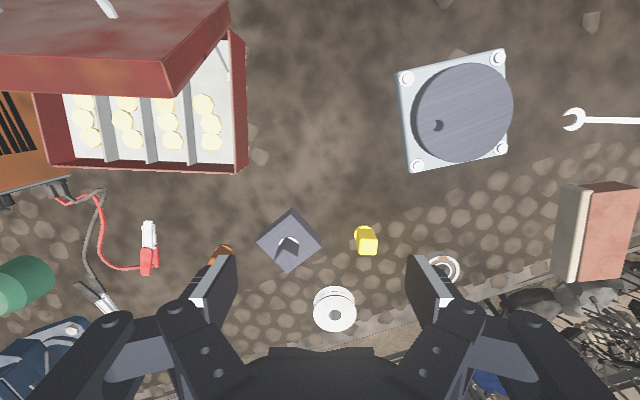

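The wrist picture shows the stand with the steel pin at (290,243), the yellow look-alike at (366,238) and the plate's hole at (438,125). I am going closer over the pin for its yaw.

>>> apply_moves:
  deltas: [85, -36, -17, 10, 0, 85, -70, -33, 30, 0, 85, -90, -42, 60, 0, 85, -90, -42, 80, 0, 85, -90, -42, 80, 0, 85, -90, -42, 80, 0]

```text
clock: 2.8
position: [0.5843, 0.0685, 0.1675]
ee_rot: [-0.002, 0.186, 0.982, -0.0]
contact_force: [0.5, 0.9, -0.5]
width: 0.0849
gripper_force: 0.0
```

```bash
python3 - <<'E'
from h import *
s=get_state();print(s["clock"],s["position"])
p=get_image("wrist");f=p["frame"]
for q,z in {"locating_pin":.032,"pin_stand":0}.items():
  for r in place_of(q,p)[:3]: print(q,np.round(r["point"]),round(r["score"],2),np.round(ray(p,r["point"],z),4))
u=proj(p,[.585,.068,.05]).astype(int);print(u)
x0,y0=u[0]-80,min(u[1]-60,280);print(x0,y0)
np.savez("w.npz",K=p["K"],position=p["position"],orientation=p["orientation"])
save("d",cv2.resize(f[y0:y0+120,x0:x0+160],(800,600),interpolation=cv2.INTER_CUBIC))
E
```

```text
2.8 [0.58427167 0.0684568  0.16750196]
locating_pin [229. 210.] 0.69 [ 0.5651 -0.0187  0.032 ]
locating_pin [425. 183.] 0.66 [0.6077 0.1608 0.032 ]
locating_pin [322. 196.] 0.6 [0.5845 0.0676 0.032 ]
pin_stand [320. 189.] 0.83 [0.5853 0.0657 0.    ]
[322 202]
242 142
```

View pics/d.png

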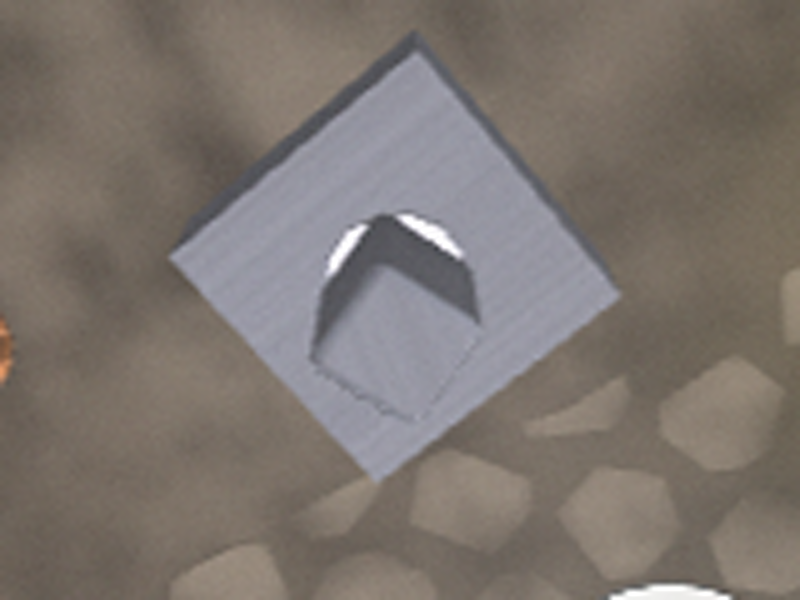

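The crop shows the grip's top corners at crop pixels (385,262), (480,325), (415,420) and (313,357). The pin stands in its own stand, and the grip is turned relative to the stand.

```bash
python3 - <<'E'
from h import *
p=np.load("w.npz");s=get_state();M=rot(s["ee_rot"])
def C(L,z): return np.array([ray(p,(242+a/5,142+b/5),z) for a,b in L])
c=C([(385,262),(480,325),(415,420),(313,357)],.072)
st=C([(418,50),(620,295),(378,482),(170,258)],.032)
for n,k in(("pin",c),("stand",st)):
  d=np.roll(k,-1,0)-k; print(n,k.mean(0),np.linalg.norm(d,axis=1)); t=d@M
  print(np.degrees(np.arctan2(t[:,1],t[:,0]))%90, 1000*(M.T@(k.mean(0)-s["position"])))
E
```

```text
pin [0.58422126 0.06774114 0.072     ] [0.01850566 0.01942886 0.01983775 0.01978959]
[34.68654739 32.18984246 33.60830281 36.08283506] [ 1.64871084 -1.61940264 98.31137137]
stand [0.58529291 0.0671037  0.032     ] [0.0597378  0.0596841  0.0598674  0.06013857]
[50.2290301  49.85544872 49.79340331 49.98009454] [  0.53718574  -1.87889389 138.31452037]
```

>>> apply_moves:
  deltas: [85, 1, -2, 0, 7, 85, 1, -2, 0, 14, 85, 1, -2, 20, 21, 85, 1, -2, 45, 28, 85, 1, -2, 70, 34, 85, 1, -2, 90, 34, 85, 1, -2, 105, 34, 85, 1, -2, 109, 34, 85, 1, -2, 109, 34]

```text
clock: 3.7
position: [0.5837, 0.0666, 0.0597]
ee_rot: [-0.0, 0.465, 0.885, 0.0]
contact_force: [1.1, 0.3, 0.3]
width: 0.0852
gripper_force: 0.0
```

>>> apply_moves:
  deltas: [40, 0, 0, 0, 0, 25, 0, 0, 0, 0, 15, 0, 0, 0, 0, 15, 0, 0, 0, 0, 15, 0, 0, 0, 0, 15, 0, 0, 0, 0]
  squeeze: 50

```text
clock: 4.2
position: [0.5845, 0.066, 0.0602]
ee_rot: [0.001, 0.466, 0.885, 0.001]
contact_force: [0.4, 0.4, 3.9]
width: 0.0212
gripper_force: 49.5
```

>>> apply_moves:
  deltas: [15, 0, 0, -15, 0, 15, 0, 0, -35, 0, 15, 0, 0, -60, 0, 15, 0, 0, -80, 0, 15, 30, 9, -80, 0, 15, 65, 20, -80, 0, 15, 100, 30, -80, 0, 15, 135, 41, -80, 0, 15, 170, 51, -80, 0, 15, 200, 60, -80, 0, 15, 235, 71, -80, 0, 15, 235, 71, -80, 0]

```text
clock: 5.2
position: [0.5069, 0.3057, 0.1391]
ee_rot: [-0.002, 0.464, 0.886, 0.002]
contact_force: [0.7, -0.9, -1.0]
width: 0.0211
gripper_force: 51.3
```

>>> apply_moves:
  deltas: [15, 0, 0, 0, 0, 15, 0, 0, 0, 0, 15, 0, 0, 0, 0]

```text
clock: 5.45
position: [0.5096, 0.2988, 0.1391]
ee_rot: [0.0, 0.466, 0.885, -0.0]
contact_force: [0.6, -0.9, -1.0]
width: 0.0214
gripper_force: 51.3
```

```bash
python3 - <<'E'
from h import *
s=get_state();print(s["clock"],s["position"],s["contact_force"],s["width"])
p=get_image("wrist");f=p["frame"]
for q,z in {"locating_pin":s["position"][2]-.028,"pin_tip":s["position"][2]-.046,"plate_centre":.045}.items():
  for r in place_of(q,p)[:2]: print(q,np.round(r["point"]),round(r["score"],2),np.round(ray(p,r["point"],z),4))
P=s["position"];print("tip exp px",proj(p,P+[0,0,-.046]),"plate",proj(p,[.507,.3075,.045]),"hole",proj(p,[.51,.2797,.045]))
np.savez("w.npz",K=p["K"],position=p["position"],orientation=p["orientation"])
u=proj(p,[.507,.3075,.045]).astype(int);x0=u[0]-100;y0=min(max(0,u[1]-75),250);print(x0,y0)
save("e",cv2.resize(f[y0:y0+150,x0:x0+200],(800,600),interpolation=cv2.INTER_CUBIC))
E
```

```text
5.45 [0.50957201 0.29878595 0.13909357] [ 0.57664052 -0.91289552 -1.02704726] 0.021393619823350737
locating_pin [319. 249.] 0.66 [0.5084 0.2962 0.1111]
locating_pin [327. 351.] 0.56 [0.5546 0.2374 0.1111]
pin_tip [320. 234.] 0.85 [0.5074 0.298  0.0931]
pin_tip [329. 343.] 0.58 [0.5624 0.2296 0.0931]
plate_centre [327. 201.] 0.7 [0.5087 0.3067 0.045 ]
tip exp px [323.16877577 234.33271235] plate [326.2664673  198.96422009] hole [309.83315439 227.76363258]
226 123
```

View pics/e.png

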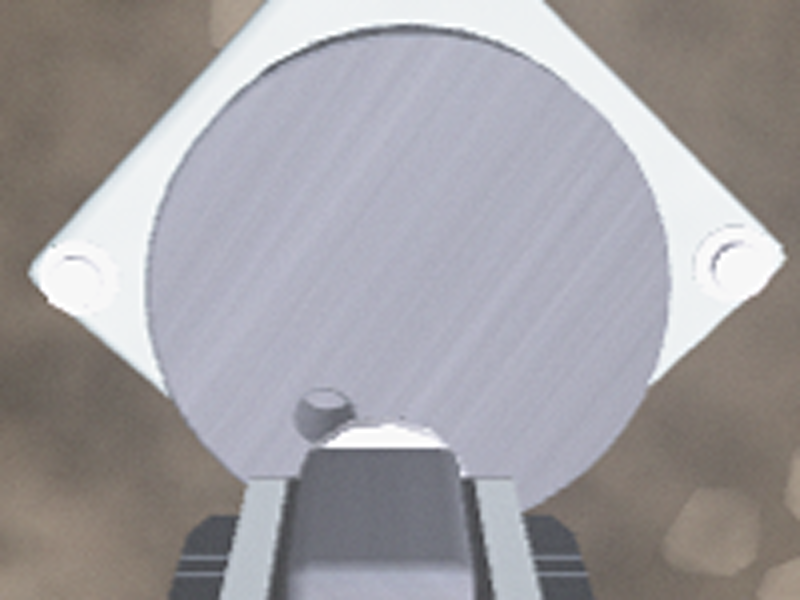

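The crop shows the pin gripped straight, the plate about centred at crop (409,287), and the hole at crop (325,416).

```bash
python3 - <<'E'
from h import *
p=np.load("w.npz");s=get_state();M=rot(s["ee_rot"]);P=s["position"]
h=ray(p,(226+325/4,123+416/4),.045)
E=[ray(p,(226+a/4,123+b/4),.045) for a,b in((148,285),(670,285),(409,25),(215,115),(610,120))]
A=np.array([[2*e[0],2*e[1],1] for e in E]);c=np.linalg.lstsq(A,[e[0]**2+e[1]**2 for e in E],rcond=None)[0]
r=np.sqrt(c[2]+c[0]**2+c[1]**2);print("hole",h,"ctr",c[:2],"r",r,"dist",np.linalg.norm(h[:2]-c[:2]))
C=np.array([*c[:2],.045]);u=(h-C)/np.linalg.norm(h-C);print("dir",u)
for a in (-60,-45,-30,-15,0,15,30,45):
    v=R.from_euler("z",a,degrees=True).apply(u); X=C+.03*v
    print(a,np.round(X,4),np.round(1000*M.T@(X-P),1))
E
```

```text
hole [0.50789022 0.27906931 0.045     ] ctr [0.50714014 0.31000119] r 0.05116717161473558 dist 0.030940974402123792
dir [ 2.42423908e-02 -9.99706110e-01 -4.48524588e-16]
-60 [0.4815 0.2944 0.045 ] [ 12.3 -25.9  94.3]
-45 [0.4864 0.2883 0.045 ] [  4.5 -25.2  94.3]
-30 [0.4928 0.2837 0.045 ] [ -2.9 -22.6  94.3]
-15 [0.5001 0.2808 0.045 ] [ -9.3 -18.2  94.3]
0 [0.5079 0.28   0.045 ] [-14.4 -12.2  94.3]
15 [0.5156 0.2812 0.045 ] [-17.8  -5.2  94.3]
30 [0.5228 0.2844 0.045 ] [-19.2   2.5  94.3]
45 [0.5289 0.2893 0.045 ] [-18.6  10.3  94.3]
```

>>> apply_moves:
  deltas: [15, -20, 6, 10, 0, 15, -20, 6, 25, 0, 15, -20, 6, 38, 0, 15, -20, 6, 43, 0, 15, -20, 6, 44, 0, 15, -20, 6, 44, 0, 15, -20, 6, 44, 0, 15, -20, 6, 44, 0]

```text
clock: 6.32
position: [0.5262, 0.2871, 0.0962]
ee_rot: [0.001, 0.466, 0.885, 0.001]
contact_force: [1.1, 0.5, -1.3]
width: 0.0212
gripper_force: 51.3
```

>>> apply_moves:
  deltas: [15, 0, 0, 0.7, 0, 15, 0, 0, 1.4, 0, 15, 0, 0, 2, 0, 15, 0, 0, 2.3, 0, 15, 0, 0, 2.6, 0, 15, 0, 0, 2.6, 0]

```text
clock: 6.82
position: [0.5256, 0.2869, 0.0926]
ee_rot: [-0.0, 0.466, 0.885, -0.0]
contact_force: [0.4, -0.6, -1.0]
width: 0.021
gripper_force: 51.3
```

>>> apply_moves:
  deltas: [15, 0, 0, 0.3, 0, 15, 0, 0, 0.6, 0, 15, 0, 0, 0.9, 0, 15, 0, 0, 0.9, 0]

```text
clock: 7.15
position: [0.5256, 0.2868, 0.0917]
ee_rot: [-0.0, 0.466, 0.885, -0.0]
contact_force: [0.6, -0.4, -0.7]
width: 0.0215
gripper_force: 51.3
```

>>> apply_moves:
  deltas: [15, 0, 0, 0.3, 0, 15, 0, 0, 0.6, 0, 15, 0, 0, 0.6, 0]

```text
clock: 7.4
position: [0.5257, 0.2869, 0.0912]
ee_rot: [0.0, 0.466, 0.885, 0.0]
contact_force: [0.2, -0.0, -0.6]
width: 0.0214
gripper_force: 51.4
```

>>> apply_moves:
  deltas: [15, 0, 0, 0.3, 0, 15, 0, 0, 0.5, 0, 15, 0, 0, 0.5, 0]

```text
clock: 7.65
position: [0.5257, 0.2869, 0.0911]
ee_rot: [0.0, 0.466, 0.885, 0.0]
contact_force: [-0.6, -1.1, 2.3]
width: 0.0212
gripper_force: 51.8
```

>>> apply_moves:
  deltas: [15, 0, 0, 0.2, 0, 15, 0, 0, 0.4, 0, 15, 0, 0, 0.4, 0]

```text
clock: 7.9
position: [0.5257, 0.2869, 0.0911]
ee_rot: [0.0, 0.466, 0.885, 0.0]
contact_force: [-1.8, -1.1, 5.2]
width: 0.021
gripper_force: 52.3
```

>>> apply_moves:
  deltas: [15, 0, -1, 0, 0, 15, 0, -2, 0, 0, 15, 0, -3, 0, 0, 15, 0, -4, 0, 0, 15, 0, -5, 0, 0, 15, 0, -6, 0, 0]

```text
clock: 8.4
position: [0.5222, 0.2841, 0.0911]
ee_rot: [0.001, 0.466, 0.885, 0.002]
contact_force: [3.8, 2.4, 4.8]
width: 0.0211
gripper_force: 52.2
```

>>> apply_moves:
  deltas: [15, 0, -1, 0, 0, 15, 0, -2, 0, 0, 15, 0, -3, 0, 0, 15, 0, -4, 0, 0, 15, 0.5, -5, 0, 0, 15, 0.8, -6, 0, 0]

```text
clock: 8.9
position: [0.5168, 0.2809, 0.0911]
ee_rot: [0.001, 0.466, 0.885, 0.001]
contact_force: [4.4, 1.0, 4.8]
width: 0.0213
gripper_force: 52.2
```

>>> apply_moves:
  deltas: [15, 0.4, -0.8, 0, 0, 15, 0.8, -1.6, 0, 0, 15, 1.1, -2.4, 0, 0, 15, 1.5, -3.2, 0, 0, 15, 1.8, -4, 0, 0, 15, 2, -4.7, 0, 0]

```text
clock: 9.4
position: [0.5073, 0.2786, 0.0886]
ee_rot: [-0.002, 0.466, 0.885, -0.003]
contact_force: [0.7, -0.7, -1.8]
width: 0.0212
gripper_force: 51.3
```

>>> apply_moves:
  deltas: [15, 0.2, -0.5, 0, 0, 15, 0.4, -1, 0, 0, 15, 0.4, -1, 0, 0]

```text
clock: 9.65
position: [0.508, 0.2791, 0.0895]
ee_rot: [-0.001, 0.466, 0.885, -0.001]
contact_force: [1.7, 1.2, -0.8]
width: 0.0212
gripper_force: 51.3
```

The pin has dropped into the rim: z fell and the load is gone. I am feeding it in gently.

>>> apply_moves:
  deltas: [15, 0, 0, 0.5, 0, 15, 0, 0, 1, 0, 15, 0, 0, 1.5, 0, 15, 0, 0, 1.5, 0]

```text
clock: 9.98
position: [0.5091, 0.2794, 0.0887]
ee_rot: [-0.0, 0.466, 0.885, -0.0]
contact_force: [-0.2, -0.5, -1.0]
width: 0.0213
gripper_force: 51.3
```

>>> apply_moves:
  deltas: [15, 0, 0, 0.4, 0, 15, 0, 0, 0.8, 0, 15, 0, 0, 1.2, 0, 15, 0, 0, 1.2, 0]

```text
clock: 10.32
position: [0.5092, 0.2794, 0.0875]
ee_rot: [-0.0, 0.466, 0.885, -0.0]
contact_force: [-0.4, 0.2, -1.4]
width: 0.021
gripper_force: 51.3
```

Free, with no side load. It is now 3.6 mm deep, so I continue down to about 13 mm more.

>>> apply_moves:
  deltas: [15, 0, 0, 0.6, 0, 15, 0, 0, 1.2, 0, 15, 0, 0, 1.8, 0, 15, 0, 0, 2.4, 0, 15, 0, 0, 2.4, 0]

```text
clock: 10.73
position: [0.5091, 0.2794, 0.085]
ee_rot: [-0.0, 0.466, 0.885, -0.0]
contact_force: [-1.0, 0.2, -1.3]
width: 0.0212
gripper_force: 51.3
```

>>> apply_moves:
  deltas: [15, 0, 0, 0.7, 0, 15, 0, 0, 1.4, 0, 15, 0, 0, 2.1, 0, 15, 0, 0, 2.8, 0, 15, 0, 0, 2.8, 0]

```text
clock: 11.15
position: [0.5091, 0.2794, 0.0822]
ee_rot: [-0.0, 0.466, 0.885, -0.0]
contact_force: [0.3, 0.5, -0.8]
width: 0.0213
gripper_force: 51.3
```

>>> apply_moves:
  deltas: [15, 0, 0, 1, 0, 15, 0, 0, 2, 0, 15, 0, 0, 3, 0, 15, 0, 0, 4, 0, 15, 0, 0, 4, 0]

```text
clock: 11.57
position: [0.5091, 0.2794, 0.0781]
ee_rot: [-0.0, 0.466, 0.885, -0.0]
contact_force: [-0.8, -0.1, -1.5]
width: 0.021
gripper_force: 51.3
```

>>> apply_moves:
  deltas: [15, 0, 0, 1, 0, 15, 0, 0, 2, 0, 15, 0, 0, 3, 0, 15, 0, 0, 3.9, 0, 15, 0, 0, 3.9, 0, 15, 0, 0, 3.9, 0]

```text
clock: 12.07
position: [0.5092, 0.2795, 0.0744]
ee_rot: [-0.0, 0.466, 0.885, -0.0]
contact_force: [-0.6, -0.1, -1.4]
width: 0.021
gripper_force: 51.3
```

>>> apply_moves:
  deltas: [15, 0, 0, 0.3, 0, 15, 0, 0, 0.7, 0, 15, 0, 0, 1, 0, 15, 0, 0, 1, 0]

```text
clock: 12.4
position: [0.5092, 0.2795, 0.0735]
ee_rot: [-0.0, 0.466, 0.885, 0.0]
contact_force: [-0.4, 0.2, -1.2]
width: 0.0212
gripper_force: 51.3
```

>>> apply_moves:
  deltas: [15, 0, 0, 0.3, 0, 15, 0, 0, 0.7, 0, 15, 0, 0, 1, 0, 15, 0, 0, 1, 0]

```text
clock: 12.73
position: [0.5093, 0.2795, 0.0732]
ee_rot: [0.0, 0.466, 0.885, 0.0]
contact_force: [-1.6, 0.1, 4.8]
width: 0.0213
gripper_force: 52.1
```

>>> apply_moves:
  deltas: [15, 0, 0, 0.3, 0, 15, 0, 0, 0.5, 0, 15, 0, 0, 0.5, 0]

```text
clock: 12.98
position: [0.5093, 0.2795, 0.0731]
ee_rot: [0.0, 0.466, 0.885, 0.0]
contact_force: [-2.1, -1.0, 7.9]
width: 0.0211
gripper_force: 52.6
```

The pin went down exactly 18 mm and the collar is seated at about 9 N. I am easing off, opening and lifting away.

>>> apply_moves:
  deltas: [15, 0, 0, -0.6, 0, 20, 0, 0, -0.6, 0, 30, 0, 0, -0.6, 0, 50, 0, 0, -0.6, 0, 60, 0, 0, -0.6, 0, 60, 0, 0, -0.6, 0, 60, 0, 0, -0.6, 0]

```text
clock: 13.57
position: [0.5092, 0.2794, 0.0723]
ee_rot: [-0.0, 0.466, 0.885, -0.0]
contact_force: [0.0, 0.1, -0.0]
width: 0.0596
gripper_force: 0.0
```

>>> apply_moves:
  deltas: [60, 0, 0, -5, 0, 60, 0, 0, -15, 0, 60, 0, 0, -35, 0, 60, 0, 0, -60, 0, 60, 0, 0, -90, 0, 60, 0, 0, -120, 0, 60, 0, 0, -120, 0, 60, 0, 0, -120, 0]

```text
clock: 14.23
position: [0.5106, 0.28, 0.1958]
ee_rot: [0.002, 0.466, 0.885, 0.002]
contact_force: [0.2, -1.2, -0.8]
width: 0.0601
gripper_force: 0.0
```

```bash
python3 - <<'E'
from h import *
s=get_state();print(s["clock"],s["position"],s["contact_force"],s["width"])
p=get_image("wrist");t=get_image("scene")
u=proj(p,[.509,.2795,.06]).astype(int);print(u)
x0=max(0,min(u[0]-75,490));y0=max(0,min(u[1]-75,250))
a=cv2.resize(p["frame"][y0:y0+150,x0:x0+150],(400,400));v=proj(t,[.509,.2795,.06]).astype(int)
b=cv2.resize(t["frame"][v[1]-50:v[1]+50,v[0]-50:v[0]+50],(400,400));save("f",np.hstack([a,b]))
E
```

```text
14.2333 [0.51057755 0.28002161 0.19581019] [ 0.20171412 -1.20456728 -0.78277242] 0.06010411111039862
[319 193]
```

View pics/f.png

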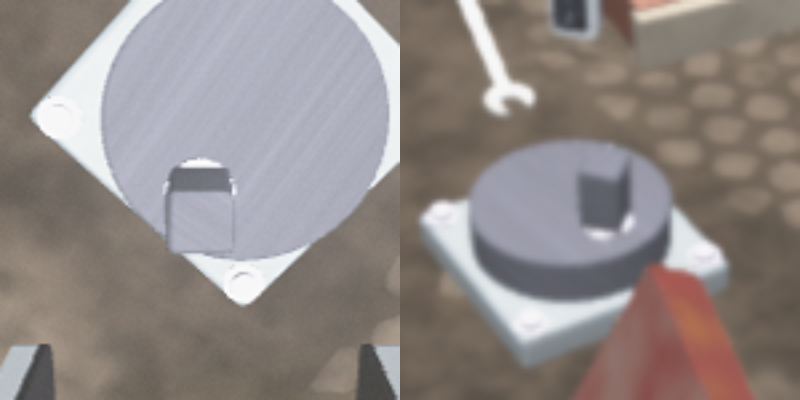

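The picture shows the pin upright in the hole (left crop about (200,205), right crop about (605,195)). Its collar is flat on the plate, and the gripper is clear of it.

```bash
python3 -c "
from rig import *
print(sign_off())"
```

```text
the job is handed in; nothing more can be done
None
```

The job is handed in: the pin slid over the plate into the hole, went 18 mm down to its collar under about 9 N, was let go upright at about 14 s, and the pulley, bearing and brake cylinder were never approached.

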